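Load two reagent cartridges into a sprung feed track

TASK

Load both blue-capped cartridges into the feed track: pull the sprung follower back by its red knob until you feel it meet the yellow catch, slide the knob across into the catch and let go so that it parks there, and stand the two cartridges upright in the track between the gate and the follower. Then free the knob from the catch and keep hold of it while the follower closes slowly, until its spring presses both cartridges snug against the gate. Be gentle with the catch and the cartridges, and leave the orange-capped cartridges and the clear dishes where they are.

Things in the scene. Friction and masses are not known exactly. Their poses are not given: they have to be found in the camera images.
- track: Aluminium U-channel feed track fixed to the bench. Origin: on the bench, on the track's centre line, at the gate's inner face. x runs along the track from the gate to the rear, the way the follower is pulled back; y across it to the side of the yellow catch; z up. Channel floor 6 mm above the bench; side walls 40 mm apart inside, 5 mm thick, 181 mm long, tops 32 mm above the bench, inner edges bevelled 4 mm as a lead-in.
- gate (a point): On the channel floor's centre line at the inner face of the gate, a steel plate 12 mm thick, 34 mm wide, top 40 mm above the bench. Before it (track x -70 to -12 mm) is a white housing 70 mm wide, 38 mm high.
- catch_zone (a point): Middle of the stretch, on the track's wall, where the yellow catch is clamped on the +y side; fixed at track x 116 mm, y 23 mm, z 32 mm. The catch's real place is not measured: the front face of its back stop is at track x 102 to 130 mm. Stop: 8 mm thick, from y 12 mm outwards, top 42 mm above the bench (its holder, y 40 to 57 mm, 46 mm); it stands in the bolt's way, whether the bolt is drawn in or out.
- catch (a joint): How far the yellow catch is pushed back on its stiff buffer spring, in m (3 N per mm): 0 unloaded, overstrained above 0.004 (12 N). In front of its stop is a slot 15 mm wide, open to the track, closed in front by a keeper 8 mm thick (from y 25.5 mm outwards). A bolt pushed across while it touches the stop enters the slot; let forward, it rests on the keeper.
- follower (a joint): Travel in m of the black follower block along the track's +x, 0 at the gate, at most 0.115. Its front face is at track x = this + 4 mm (0.044 on two cartridges). Block 34 mm long, top 32 mm above the bench. A spring pushes it to the gate: 5 N at 0, 7 N at 0.044, 10 N at 0.1; loose, it snaps shut at 0.25 m/s; keep below 0.1. Bolt on the stop: 0.072 to 0.100; on the keeper: 3 mm less.
- bolt (a joint): Sideways travel of the knob and the bolt under it, along the track's +y, in m: 0 drawn in (start), 0.014 fully across. 1 N of friction; it stays where left. The bolt is a steel bar 12 mm wide along the track, 33 to 42 mm above the bench, centred under the knob; its end is at track y = 21 mm + this. Drawn in, it passes the keeper but not the stop.
- knob (a point): Centre of the top of the red knob on the follower: a block 24 mm long along the track, 18 mm wide across it, standing from 42 to 86 mm above the bench. It is at track x = 24 mm + follower, y = bolt. Grip it firmly across the track, fingertips more than 48 mm above the bench so that they pass over the catch.
- blue_a: Cartridge with blue cap and band, to be loaded: white upright block 24 mm (its x) by 36 mm (its y) by 75 mm high, with a cap 21 mm across and 15 mm high on top; about 80 g. Origin: centre of its underside; z up. It fits the track with its 36 mm side across.
- blue_b: Cartridge with blue cap and band, to be loaded: white upright block 24 mm (its x) by 36 mm (its y) by 75 mm high, with a cap 21 mm across and 15 mm high on top; about 80 g. Origin: centre of its underside; z up. It fits the track with its 36 mm side across.
- orange_a: Cartridge with orange cap and band, to be left alone: white upright block 24 mm (its x) by 36 mm (its y) by 75 mm high, with a cap 21 mm across and 15 mm high on top; about 80 g. Origin: centre of its underside; z up. It fits the track with its 36 mm side across.
- orange_b: Cartridge with orange cap and band, to be left alone: white upright block 24 mm (its x) by 36 mm (its y) by 75 mm high, with a cap 21 mm across and 15 mm high on top; about 80 g. Origin: centre of its underside; z up. It fits the track with its 36 mm side across.
- petri: Two stacked clear dishes, 92 mm across, 33 mm high, a bystander. Origin: centre of the underside.

How it is judged:
By the outcome, as a careful person would: the job done as asked, in the order asked, and still so for the second after the job is handed in, with the robot touching nothing.
It also fails if it takes over 72 s, if anything falls off the work surface, if the arm or the gripper's body presses on something with over 40 N, if the wrist force passes 120 N, or if a joint passes its speed limit or range.

ROBOT

A 7-joint arm with a two-finger parallel gripper is mounted at the origin on the work surface. World frame = base frame: x ahead of the robot, y to its left, z up, the work surface at z = 0. Lengths are in m, angles in rad, forces in N, time in s.
With the tool pointing down it reaches from about 0.4 to 0.75 m from the base axis. Payload 19.5 kg.
Tool frame: the origin (TCP) lies midway between the tips of the shut fingers; the grasp point (between the pads) lies 19 mm behind it (hold_point_z is the distance from the TCP to the grasp point, in m); z points along the fingers, y is the line along which they close (so a half turn about z gives the same grasp; the last joint's range is limited). The gripper opens to 85 mm and grips with 20 to 120 N. Pads are 22 mm wide; open, the fingers measure 114 mm over their backs; the gripper's body (76 mm by 85 mm) begins 54 mm behind the grasp point. The pads swing forward as they close: fully open they stand 13 mm farther back than shut.
Start: joints at [-0.042, 0.707, -0.028, 1.485, 0.022, 0.951, -0.075], TCP at [0.575, 0, 0.231] pointing down, gripper open.
Joint ranges: [-2.71, 2.71], [-0.32, 2.16], [-1.57, 1.52], [0, 2.45], [-1.46, 4.6], [0, 2.02], [-2.83, 2.83]. Speed limits (rad/s): [1.89, 1.89, 2.57, 2.57, 3.01, 3.01, 3.01].

INTERFACE

Orientations are given as a 3x3 rotation matrix whose columns are the frame's x, y, z axes.
In Python, from bench import observe, snapshot, camera_model, sign_off, hold_point_z gives the robot as it stands.
- The arm moves only by the tool arm_command, never from a script. Its argument "rows" is a list of rows, each an object of numbers: "dx", "dy", "dz": the shift along the tool's x, y, z as a fraction of full scale; "rx", "ry", "rz": the turn, a rotation vector about the tool's x, y, z as a fraction of full scale; "fingers": the opening, from 0 (shut) to 1 (fully open). A call has 1 to 10 rows; each row is the pose to reach, as a shift and turn from the pose commanded when the call began, along the tool's axes at that moment; what a row does not reach only later rows make up. Full scale, the value 1, is 1000 mm for a shift and 2 rad for a turn. A row lasts 1/10 s, in which the tool goes at most 50 mm and 8.59 degrees, less where a joint would pass 70% of its speed; a pose out of reach is approached as far as the arm can. A call with a number of a shift or a turn outside -1 to 1 is refused whole. A call with a gripper value outside its range is refused whole. The fingers move at their own pace and stop on an object; "squeeze" is the grip in N (left out, the last holds). Time passes only in rows, so rows that repeat a pose let the fingers close. It gives the time, the measured TCP pose, the force and the opening at its end, in the units of the state.
- observe(): the state, without advancing time (a new reading comes with each control period).
- snapshot(name): name is "scene" or "side" or "wrist"; returns (picture, depth): 420x560x3 uint8, blue, green, red; 420x560 float32, m along the optical axis (not along the pixel's ray), 0 where there is no reading.
- camera_model(name): a dict with "intrinsics" (3x3 intrinsics, pixels), "R" (3x3) and "t" (3): a world point X has camera coordinates R X + t. Camera axes: x right, y down, z forward; pixel columns grow to the right and rows downward; lengths in m; the calibration is good to about 2 mm. A picture is of the moment at which its call begins: read the wrist's pose just before it. camera_model takes no time and is no camera call; for the wrist camera it gives the pose at the moment of the call.
- sign_off(): hands the job in, once; it reports no verdict.
The state is a dict: "clock": time; "joint_pos": joint angles; "qvel": joint speeds; "tau": joint torques, N m; "ee_pos": TCP position; "eef_rot": TCP orientation; "contact_force": force on the tool from outside, world axes, zero at the start; "moment": the same for the moment, N m; "grip_width": finger opening in m.
Only numpy, scipy, OpenCV 4.12 (cv2) and the standard library are available. Lean on these libraries where they do the work, as an engineer would, in place of code of your own. Each camera call takes 0.05 s, during which the arm holds its last target. There are 200 camera calls.

## Working session

There is one attempt and no reset: what is moved stays moved. The work goes in short steps, Python scripts to look and compute and a tool call to move; the robot and the scene stay as the last step left them, time stands still between calls to the robot, and variables do not carry over. Pictures are saved under pics/ and viewed, on a budget of 10 in all, crops included, one or two more only if the job needs it, and the job is handed in when it is done.

Besides the shell and the picture viewer there is one more tool, called after ">>>" as name(argument=value, ...), one argument or row to a line, values as JSON. arm_command: Moves the arm, as the interface text tells. Its arguments: {"type":"object","properties":{"rows":{"type":"array","items":{"type":"object","properties":{"dx":{"type":"number","minimum":-1,"maximum":1},"dy":{"type":"number","minimum":-1,"maximum":1},"dz":{"type":"number","minimum":-1,"maximum":1},"rx":{"type":"number","minimum":-1,"maximum":1},"ry":{"type":"number","minimum":-1,"maximum":1},"rz":{"type":"number","minimum":-1,"maximum":1},"fingers":{"type":"number"}}}},"squeeze":{"type":"number"}},"required":["rows"]}

```bash
mkdir -p pics; ls; python3 - <<'E'
from bench import *
import cv2,numpy as np
s=observe();print(s['ee_pos'],s['eef_rot'],s['clock'],hold_point_z)
for n in('scene','side'):
    p,d=snapshot(n);cv2.imwrite(f'pics/{n}0.png',p);np.savez(f'/tmp/{n}0.npz',p=p,d=d)
    m=camera_model(n);print(n,m['intrinsics'],m['R'],m['t'])
E
```

```text
pics
[ 5.74745088e-01 -2.66206571e-05  2.30840432e-01] [[ 4.48261882e-05  9.99999438e-01 -1.05940671e-03]
 [ 9.99999998e-01 -4.48628229e-05 -3.45566304e-05]
 [-3.46041390e-05 -1.05940516e-03 -9.99999438e-01]] 0.0 0.0187
scene [[512.78658892   0.         271.02904305]
 [  0.         512.78658892 212.05435947]
 [  0.           0.           1.        ]] [[-0.39429188  0.91883188 -0.01678956]
 [ 0.53550945  0.21487542 -0.8167363 ]
 [-0.74683568 -0.33102346 -0.57676679]] [ 0.13945391 -0.22576782  1.52754123]
side [[518.08893265   0.         270.56551238]
 [  0.         518.08893265 214.42622396]
 [  0.           0.           1.        ]] [[ 0.79304525 -0.60897553 -0.01510089]
 [-0.33428331 -0.41433307 -0.84651212]
 [ 0.50924837  0.67637039 -0.53215523]] [-0.37098396  0.26978168  0.67401386]
```

View pics/scene0.png

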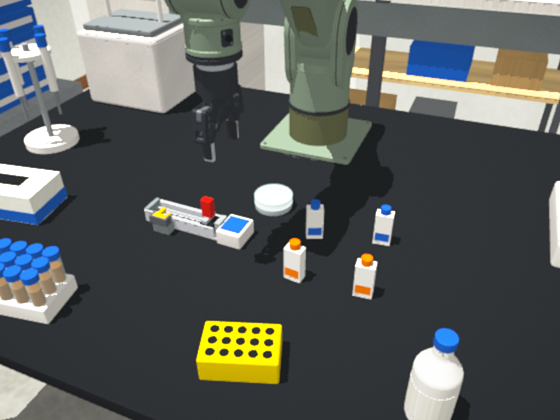

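View pics/side0.png

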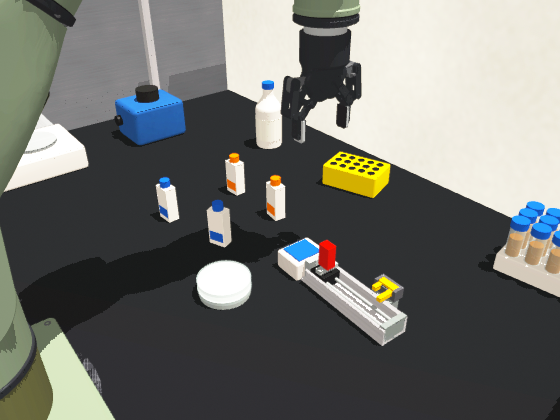

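Scene view: red knob at about (208,206), catch at (162,213), housing at (235,230), blue caps at (315,205) and (385,210), orange caps at (294,245) and (367,261), dishes at (273,200). Side view: knob at (327,255), catch at (387,288), blue caps at (165,183) and (217,206). Next I turn these into positions.

```bash
cat > h.py <<'E'
import numpy as np,cv2
from bench import *
def cloud(d,m):
    K=m['intrinsics'];v,u=np.mgrid[:d.shape[0],:d.shape[1]]
    c=np.stack([(u-K[0,2])/K[0,0]*d,(v-K[1,2])/K[1,1]*d,d],-1)
    return (c-m['t'])@m['R']          # R^T (c-t)
def masks(p):
    h=cv2.cvtColor(p,cv2.COLOR_BGR2HSV);H,S,V=[h[...,i].astype(int) for i in range(3)]
    b=(S>130)&(V>60)
    return dict(blue=b&(H>100)&(H<125),orange=b&(H>7)&(H<18),red=b&((H<5)|(H>174)),yellow=b&(H>22)&(H<33),white=(S<60)&(V>90))
def blobs(mask,n=15):
    k,l,st,c=cv2.connectedComponentsWithStats(mask.astype(np.uint8))
    return [(l==i) for i in range(1,k) if st[i,4]>=n]
E
python3 - <<'E'
from h import *
np.set_printoptions(precision=4,suppress=True)
for n in('scene','side'):
    z=np.load(f'/tmp/{n}0.npz');m=camera_model(n);P=cloud(z['d'],m);M=masks(z['p'])
    ok=(z['d']>0)&(P[...,0]>.3)&(P[...,0]<.85)&(abs(P[...,1])<.45)&(P[...,2]<.12)&(P[...,2]>.01)
    print(n)
    for c in('blue','orange','red','yellow'):
        for b in blobs(M[c]&ok):
            q=P[b];v,u=np.nonzero(b);print(c,b.sum(),'px',u.mean().round(),v.mean().round(),'med',np.median(q,0),'min',q.min(0),'max',q.max(0))
    # cartridge sidewalls / track
    for b in blobs(M['white']&ok,40):
        q=P[b];r=cv2.minAreaRect(q[:,:2].astype(np.float32));print('white',b.sum(),np.median(q,0),q.min(0),q.max(0),np.round(r[0],4),np.round(r[1],4),round(r[2],1))
E
```

```text
scene
blue 79 px 315.0 204.0 med [0.465  0.1502 0.0884] min [0.4501 0.1399 0.0768] max [0.4717 0.1595 0.0926]
blue 80 px 386.0 209.0 med [0.4281 0.2918 0.0882] min [0.4138 0.2809 0.079 ] max [0.4363 0.3018 0.0925]
blue 259 px 234.0 224.0 med [ 0.5324 -0.009   0.0378] min [ 0.506  -0.0327  0.0329] max [0.5571 0.0123 0.0412]
blue 75 px 315.0 231.0 med [0.4701 0.1537 0.0201] min [0.4624 0.139  0.0125] max [0.477  0.1648 0.03  ]
blue 84 px 381.0 237.0 med [0.4353 0.2913 0.0203] min [0.4303 0.2782 0.0107] max [0.4393 0.3053 0.0299]
blue 1017 px 30.0 252.0 med [ 0.8261 -0.2733  0.1032] min [ 0.7975 -0.3558  0.0851] max [ 0.85   -0.2202  0.1069]
orange 53 px 295.0 246.0 med [0.6086 0.1607 0.0851] min [0.5976 0.1489 0.0774] max [0.6124 0.1672 0.0924]
orange 54 px 366.0 263.0 med [0.6031 0.2969 0.0844] min [0.597  0.2881 0.0761] max [0.6072 0.3052 0.0912]
orange 89 px 291.0 273.0 med [0.6125 0.1548 0.0206] min [0.6098 0.141  0.01  ] max [0.6162 0.1682 0.0306]
orange 109 px 362.0 289.0 med [0.6067 0.2955 0.0204] min [0.6026 0.2814 0.0109] max [0.6098 0.3095 0.0309]
red 239 px 208.0 207.0 med [
[... 3712 characters left out ...]
 [0.441  0.1269 0.01  ] [0.4769 0.1661 0.0788] [0.459  0.1482] [0.0287 0.0385] 19.0
white 1573 [ 0.8036 -0.2798  0.0331] [ 0.7883 -0.3369  0.01  ] [ 0.85   -0.2224  0.0937] [ 0.8233 -0.2771] [0.056  0.1125] 9.7
white 41 [ 0.5618 -0.0015  0.0374] [ 0.556  -0.021   0.0354] [0.5671 0.0184 0.0406] [ 0.5617 -0.0014] [0.0395 0.0099] 85.5
white 3455 [ 0.516  -0.1482  0.025 ] [ 0.495 -0.232  0.01 ] [0.5858 0.0213 0.0493] [ 0.5406 -0.1051] [0.0885 0.2538] 1.1
white 2079 [0.3776 0.0083 0.0339] [ 0.3376 -0.0275  0.0102] [0.4305 0.0671 0.0378] [0.3842 0.0196] [0.0933 0.0915] 33.2
white 67 [ 0.5149 -0.0762  0.0421] [ 0.5097 -0.0798  0.0321] [ 0.5273 -0.0679  0.045 ] [ 0.5188 -0.0741] [0.0115 0.0176] 86.7
```

>>> arm_command(
  rows=[
    {"dx":-0.04,"dy":-0.025,"dz":0,"fingers":1},
    {"dx":-0.073,"dy":-0.045,"dz":0.01,"fingers":1},
    {"dx":-0.073,"dy":-0.045,"dz":0.02,"fingers":1},
    {"dx":-0.073,"dy":-0.045,"dz":0.02,"fingers":1},
  ],
)

```text
invalid input
```

```bash
python3 - <<'E'
from h import *
np.set_printoptions(precision=4,suppress=True)
s=observe();print(s['ee_pos'],s['clock'],s['contact_force'])
m=camera_model('wrist');p,d=snapshot('wrist');cv2.imwrite('pics/w1.png',p)
np.savez('/tmp/w1.npz',p=p,d=d,**m);P=cloud(d,m);M=masks(p)
print(m['R'],m['t'])
def rect(q):
    r=cv2.minAreaRect(q[:,:2].astype(np.float32));print('  rect',np.round(r[0],4),np.round(r[1],4),round(r[2],1))
for c in('blue','red','yellow'):
    for b in blobs(M[c]&(d>0),60):
        q=P[b];v,u=np.nonzero(b);print(c,b.sum(),u.mean().round(),v.mean().round(),np.median(q,0),q.min(0),q.max(0));rect(q)
        t=q[abs(q[:,2]-.086)<.006]
        if c=='red' and len(t)>20: print(' top');rect(t)
for n in('scene','side'):
    z=np.load(f'/tmp/{n}0.npz');Q=cloud(z['d'],camera_model(n));k=masks(z['p'])
    b=k['blue']&(abs(Q[...,0]-.53)<.04)&(abs(Q[...,1]+.01)<.05)&(abs(Q[...,2]-.038)<.01);print(n);rect(Q[b])
    b=k['red']&(abs(Q[...,2]-.087)<.004)&(abs(Q[...,0]-.53)<.04);rect(Q[b])
    
E
```

```text
[ 0.5748 -0.      0.2309] 0.1 [ 0.5921  0.2716 -0.0766]
[[ 1.      0.0014 -0.0004]
 [ 0.0015 -0.9664  0.2572]
 [-0.0001 -0.2572 -0.9664]] [-0.5751 -0.0339  0.3778]
blue 550 129.0 8.0 [0.4616 0.1451 0.0894] [ 0.4085  0.1392 -0.0013] [0.47   0.1751 0.0919]
  rect [0.4373 0.1558] [0.0166 0.067 ] 69.7
blue 122 168.0 20.0 [0.4706 0.1544 0.0213] [0.4648 0.1411 0.0117] [0.4759 0.1672 0.0303]
  rect [0.4706 0.1542] [0.0008 0.0284] 22.3
blue 2119 237.0 192.0 [ 0.5318 -0.0075  0.0379] [ 0.5069 -0.0306  0.0357] [0.5567 0.0159 0.0405]
  rect [ 0.5321 -0.0076] [0.0458 0.0494] 88.3
blue 85 503.0 417.0 [ 0.8042 -0.2291  0.0937] [ 0.6359 -0.2365  0.0897] [ 0.8097 -0.0107  0.3021]
  rect [ 0.723  -0.1196] [0.0136 0.2786] 35.9
red 812 233.0 263.0 [ 0.5316 -0.0656  0.0846] [ 0.521  -0.0837  0.0316] [ 0.5398 -0.0598  0.088 ]
  rect [ 0.5304 -0.0717] [0.0188 0.0239] 0.1
 top
  rect [ 0.5305 -0.072 ] [0.0239 0.0181] 88.7
yellow 5914 523.0 50.0 [0.7976 0.1269 0.0419] [ 0.7755  0.078  -0.0016] [0.8689 0.1772 0.053 ]
  rect [0.8097 0.122 ] [0.0535 0.127 ] 36.4
yellow 568 269.0 336.0 [ 0.5657 -0.1764  0.0425] [ 0.5394 -0.219  -0.0019] [ 0.5794 -0.154   0.0469]
  rect [ 0.5594 -0.1865] [0.0399 0.065 ] 0.2
scene
  rect [ 0.5316 -0.0101] [0.0448 0.0512] 89.5
  rect [ 0.5318 -0.0717] [0.0195 0.0248] 4.8
side
  rect [ 0.5318 -0.0063] [0.0512 0.0505] 88.4
  rect [ 0.5293 -0.0738] [0.0258 0.0184] 88.4
```

View pics/w1.png

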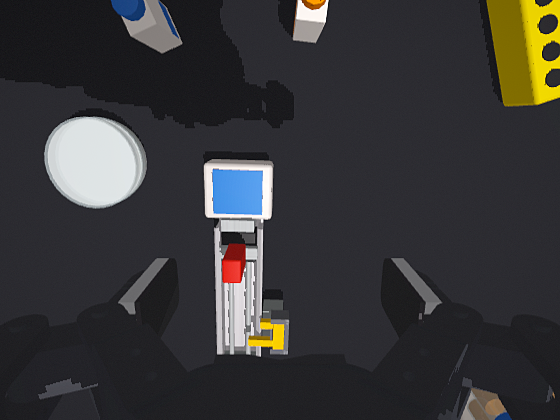

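Wrist view: knob at (233,263), catch at (268,335), housing panel at (237,192). All views put the knob near (0.5305,-0.072) and the track x axis near (-0.023,-1). The move was refused, possibly because squeeze was missing.

>>> arm_command(
  rows=[
    {"dx":-0.04,"dy":-0.024,"dz":0.0,"rz":0.006,"fingers":1.0},
    {"dx":-0.072,"dy":-0.044,"dz":0.03,"rz":0.0115,"fingers":1.0},
    {"dx":-0.072,"dy":-0.044,"dz":0.07,"rz":0.0115,"fingers":1.0},
    {"dx":-0.072,"dy":-0.044,"dz":0.11,"rz":0.0115,"fingers":1.0},
    {"dx":-0.072,"dy":-0.044,"dz":0.145,"rz":0.0115,"fingers":0.9},
    {"dx":-0.072,"dy":-0.044,"dz":0.175,"rz":0.0115,"fingers":0.7},
    {"dx":-0.072,"dy":-0.044,"dz":0.175,"rz":0.0115,"fingers":0.6},
  ],
  squeeze=50,
)

```text
invalid input
```

>>> arm_command(
  rows=[
    {"dx":-0.04,"dy":-0.024,"dz":0.0,"rx":0.0,"ry":0.0,"rz":0.006,"fingers":1.0},
  ],
  squeeze=50,
)

```text
clock: 0.25
ee_pos: [0.5522, -0.0359, 0.2304]
eef_rot: [[0.006, 1.0, 0.0], [1.0, -0.006, 0.003], [0.003, 0.0, -1.0]]
contact_force: [1.4, -2.6, -0.6]
grip_width: 0.0854
```

>>> arm_command(
  rows=[
    {"dx":-0.032,"dy":-0.02,"dz":0.03,"rx":0.0,"ry":0.0,"rz":0.0055,"fingers":1.0},
    {"dx":-0.032,"dy":-0.02,"dz":0.07,"rx":0.0,"ry":0.0,"rz":0.0055,"fingers":1.0},
    {"dx":-0.032,"dy":-0.02,"dz":0.11,"rx":0.0,"ry":0.0,"rz":0.0055,"fingers":1.0},
    {"dx":-0.032,"dy":-0.02,"dz":0.145,"rx":0.0,"ry":0.0,"rz":0.0055,"fingers":0.8},
    {"dx":-0.032,"dy":-0.02,"dz":0.165,"rx":0.0,"ry":0.0,"rz":0.0055,"fingers":0.6},
    {"dx":-0.032,"dy":-0.02,"dz":0.175,"rx":0.0,"ry":0.0,"rz":0.0055,"fingers":0.5},
    {"dx":-0.032,"dy":-0.02,"dz":0.175,"rx":0.0,"ry":0.0,"rz":0.0055,"fingers":0.5},
    {"dx":-0.032,"dy":-0.02,"dz":0.175,"rx":0.0,"ry":0.0,"rz":0.0055,"fingers":0.5},
  ],
  squeeze=50,
)

```text
clock: 1.05
ee_pos: [0.531, -0.0718, 0.0571]
eef_rot: [[0.023, 1.0, 0.001], [1.0, -0.023, -0.0], [-0.0, 0.001, -1.0]]
contact_force: [-0.1, -0.4, 0.2]
grip_width: 0.0426
```

>>> arm_command(
  rows=[
    {"dx":0.0,"dy":0.0,"dz":0.0,"rx":0.0,"ry":0.0,"rz":0.0,"fingers":0.0},
    {"dx":0.0,"dy":0.0,"dz":0.0,"rx":0.0,"ry":0.0,"rz":0.0,"fingers":0.0},
    {"dx":0.0,"dy":0.0,"dz":0.0,"rx":0.0,"ry":0.0,"rz":0.0,"fingers":0.0},
    {"dx":0.0,"dy":0.0,"dz":0.0,"rx":0.0,"ry":0.0,"rz":0.0,"fingers":0.0},
    {"dx":0.0,"dy":0.0,"dz":0.0,"rx":0.0,"ry":0.0,"rz":0.0,"fingers":0.0},
  ],
  squeeze=50,
)

```text
clock: 1.55
ee_pos: [0.531, -0.0718, 0.0572]
eef_rot: [[0.023, 1.0, 0.001], [1.0, -0.023, -0.0], [-0.0, 0.001, -1.0]]
contact_force: [-0.7, -1.0, 10.0]
grip_width: 0.017
```

>>> arm_command(
  rows=[
    {"dx":-0.006,"dy":0.0,"dz":0.0,"rx":0.0,"ry":0.0,"rz":0.0,"fingers":0.0},
    {"dx":-0.013,"dy":0.0,"dz":0.0,"rx":0.0,"ry":0.0,"rz":0.0,"fingers":0.0},
    {"dx":-0.021,"dy":0.0,"dz":0.0,"rx":0.0,"ry":0.0,"rz":0.0,"fingers":0.0},
    {"dx":-0.029,"dy":0.0,"dz":0.0,"rx":0.0,"ry":0.0,"rz":0.0,"fingers":0.0},
    {"dx":-0.037,"dy":0.0,"dz":0.0,"rx":0.0,"ry":0.0,"rz":0.0,"fingers":0.0},
    {"dx":-0.045,"dy":0.0,"dz":0.0,"rx":0.0,"ry":0.0,"rz":0.0,"fingers":0.0},
    {"dx":-0.052,"dy":0.0,"dz":0.0,"rx":0.0,"ry":0.0,"rz":0.0,"fingers":0.0},
    {"dx":-0.059,"dy":0.0,"dz":0.0,"rx":0.0,"ry":0.0,"rz":0.0,"fingers":0.0},
    {"dx":-0.065,"dy":0.0,"dz":0.0,"rx":0.0,"ry":0.0,"rz":0.0,"fingers":0.0},
    {"dx":-0.068,"dy":0.0,"dz":0.0,"rx":0.0,"ry":0.0,"rz":0.0,"fingers":0.0},
  ],
  squeeze=60,
)

```text
clock: 2.55
ee_pos: [0.5295, -0.1389, 0.0572]
eef_rot: [[0.023, 1.0, 0.001], [1.0, -0.023, 0.001], [0.001, 0.001, -1.0]]
contact_force: [-0.7, 8.8, 10.2]
grip_width: 0.0167
```

```bash
python3 - <<'E'
from h import *
np.set_printoptions(precision=4,suppress=True)
s=observe();print(s['ee_pos'],s['clock'],s['contact_force'],s['moment'])
for n in('scene','side'):
    p,d=snapshot(n);P=cloud(d,camera_model(n));M=masks(p)
    for c in('red','yellow'):
        b=M[c]&(d>0)&(abs(P[...,0]-.54)<.05)&(P[...,1]<-.05)&(P[...,1]>-.25)&(P[...,2]>.03)&(P[...,2]<.1)
        if b.sum(): print(n,c,b.sum(),P[b].min(0),P[b].max(0))
    cv2.imwrite(f'pics/{n}1.png',p)
    if n=='side': cv2.imwrite('pics/side1c.png',cv2.resize(p[200:360,240:440],None,fx=3,fy=3))
E
```

```text
[ 0.5295 -0.1389  0.0572] 2.55 [-0.7155  8.7753 10.1611] [ 2.1066  0.1992 -0.1554]
scene red 105 [ 0.5199 -0.1483  0.0417] [ 0.5411 -0.1261  0.0903]
scene yellow 77 [ 0.5406 -0.189   0.0374] [ 0.579  -0.1558  0.0478]
side red 268 [ 0.5171 -0.1534  0.0442] [ 0.5406 -0.1316  0.091 ]
side yellow 262 [ 0.5364 -0.1874  0.0352] [ 0.5809 -0.1539  0.049 ]
```

View pics/side1c.png

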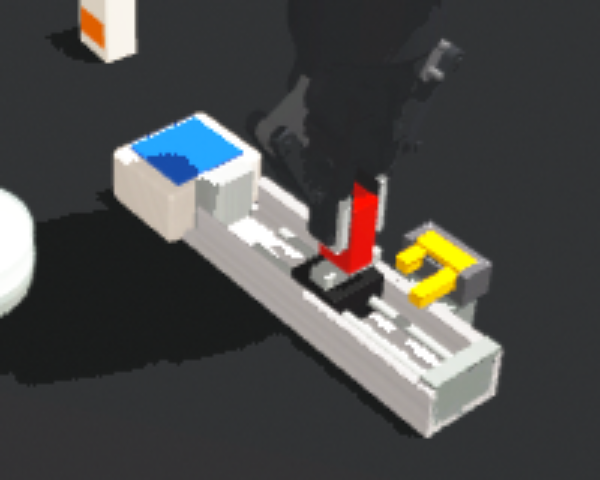

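The crop shows the follower moving with the held knob at (365,230). The catch's prongs, at (410,258) and (430,290), are still about 30 mm behind it. I'll pull quickly most of the way and then creep.

>>> arm_command(
  rows=[
    {"dx":-0.006,"dy":0.0,"dz":0.0,"rx":0.0,"ry":0.0,"rz":0.0,"fingers":0.0},
    {"dx":-0.012,"dy":0.0,"dz":0.0,"rx":0.0,"ry":0.0,"rz":0.0,"fingers":0.0},
    {"dx":-0.017,"dy":0.0,"dz":0.0,"rx":0.0,"ry":0.0,"rz":0.0,"fingers":0.0},
    {"dx":-0.021,"dy":0.0,"dz":0.0,"rx":0.0,"ry":0.0,"rz":0.0,"fingers":0.0},
    {"dx":-0.024,"dy":0.0,"dz":0.0,"rx":0.0,"ry":0.0,"rz":0.0,"fingers":0.0},
    {"dx":-0.026,"dy":0.0,"dz":0.0,"rx":0.0,"ry":0.0,"rz":0.0,"fingers":0.0},
    {"dx":-0.026,"dy":0.0,"dz":0.0,"rx":0.0,"ry":0.0,"rz":0.0,"fingers":0.0},
  ],
  squeeze=60,
)

```text
clock: 3.35
ee_pos: [0.529, -0.1646, 0.0572]
eef_rot: [[0.022, 1.0, 0.001], [1.0, -0.022, 0.001], [0.002, 0.001, -1.0]]
contact_force: [-0.5, 9.0, 9.8]
grip_width: 0.0173
```

>>> arm_command(
  rows=[
    {"dx":-0.001,"dy":0.0,"dz":0.0,"rx":0.0,"ry":0.0,"rz":0.0,"fingers":0.0},
    {"dx":-0.002,"dy":0.0,"dz":0.0,"rx":0.0,"ry":0.0,"rz":0.0,"fingers":0.0},
    {"dx":-0.003,"dy":0.0,"dz":0.0,"rx":0.0,"ry":0.0,"rz":0.0,"fingers":0.0},
    {"dx":-0.003,"dy":0.0,"dz":0.0,"rx":0.0,"ry":0.0,"rz":0.0,"fingers":0.0},
  ],
  squeeze=60,
)

```text
clock: 3.75
ee_pos: [0.5289, -0.1674, 0.0572]
eef_rot: [[0.022, 1.0, 0.001], [1.0, -0.022, 0.002], [0.002, 0.001, -1.0]]
contact_force: [-0.8, 9.0, 10.0]
grip_width: 0.0171
```

>>> arm_command(
  rows=[
    {"dx":-0.001,"dy":0.0,"dz":0.0,"rx":0.0,"ry":0.0,"rz":0.0,"fingers":0.0},
    {"dx":-0.002,"dy":0.0,"dz":0.0,"rx":0.0,"ry":0.0,"rz":0.0,"fingers":0.0},
    {"dx":-0.002,"dy":0.0,"dz":0.0,"rx":0.0,"ry":0.0,"rz":0.0,"fingers":0.0},
  ],
  squeeze=60,
)

```text
clock: 4.05
ee_pos: [0.5289, -0.1694, 0.0572]
eef_rot: [[0.022, 1.0, 0.001], [1.0, -0.022, 0.002], [0.002, 0.001, -1.0]]
contact_force: [-0.4, 10.1, 9.9]
grip_width: 0.017
```

>>> arm_command(
  rows=[
    {"dx":-0.001,"dy":0.0,"dz":0.0,"rx":0.0,"ry":0.0,"rz":0.0,"fingers":0.0},
    {"dx":-0.001,"dy":0.0,"dz":0.0,"rx":0.0,"ry":0.0,"rz":0.0,"fingers":0.0},
  ],
  squeeze=60,
)

```text
clock: 4.25
ee_pos: [0.5289, -0.1703, 0.0572]
eef_rot: [[0.022, 1.0, 0.001], [1.0, -0.022, 0.002], [0.002, 0.001, -1.0]]
contact_force: [-0.7, 9.8, 10.5]
grip_width: 0.0171
```

>>> arm_command(
  rows=[
    {"dx":-0.001,"dy":0.0,"dz":0.0,"rx":0.0,"ry":0.0,"rz":0.0,"fingers":0.0},
    {"dx":-0.001,"dy":0.0,"dz":0.0,"rx":0.0,"ry":0.0,"rz":0.0,"fingers":0.0},
  ],
  squeeze=60,
)

```text
clock: 4.45
ee_pos: [0.5289, -0.1712, 0.0572]
eef_rot: [[0.022, 1.0, 0.001], [1.0, -0.022, 0.002], [0.002, 0.001, -1.0]]
contact_force: [-0.9, 10.2, 10.4]
grip_width: 0.0169
```

>>> arm_command(
  rows=[
    {"dx":-0.001,"dy":0.0,"dz":0.0,"rx":0.0,"ry":0.0,"rz":0.0,"fingers":0.0},
    {"dx":-0.001,"dy":0.0,"dz":0.0,"rx":0.0,"ry":0.0,"rz":0.0,"fingers":0.0},
  ],
  squeeze=60,
)

```text
clock: 4.65
ee_pos: [0.5289, -0.172, 0.0572]
eef_rot: [[0.022, 1.0, 0.001], [1.0, -0.022, 0.002], [0.002, 0.001, -1.0]]
contact_force: [-0.5, 11.6, 10.0]
grip_width: 0.0173
```

>>> arm_command(
  rows=[
    {"dx":-0.0007,"dy":0.0,"dz":0.0,"rx":0.0,"ry":0.0,"rz":0.0,"fingers":0.0},
    {"dx":-0.0007,"dy":0.0,"dz":0.0,"rx":0.0,"ry":0.0,"rz":0.0,"fingers":0.0},
  ],
  squeeze=60,
)

```text
clock: 4.85
ee_pos: [0.5289, -0.1725, 0.0572]
eef_rot: [[0.022, 1.0, 0.001], [1.0, -0.022, 0.002], [0.002, 0.001, -1.0]]
contact_force: [-1.0, 13.5, 10.6]
grip_width: 0.017
```

>>> arm_command(
  rows=[
    {"dx":0.0,"dy":0.002,"dz":0.0,"rx":0.0,"ry":0.0,"rz":0.0,"fingers":0.0},
    {"dx":0.0,"dy":0.005,"dz":0.0,"rx":0.0,"ry":0.0,"rz":0.0,"fingers":0.0},
    {"dx":0.0,"dy":0.008,"dz":0.0,"rx":0.0,"ry":0.0,"rz":0.0,"fingers":0.0},
    {"dx":0.0,"dy":0.01,"dz":0.0,"rx":0.0,"ry":0.0,"rz":0.0,"fingers":0.0},
    {"dx":0.0,"dy":0.012,"dz":0.0,"rx":0.0,"ry":0.0,"rz":0.0,"fingers":0.0},
    {"dx":0.0,"dy":0.012,"dz":0.0,"rx":0.0,"ry":0.0,"rz":0.0,"fingers":0.0},
  ],
  squeeze=60,
)

```text
clock: 5.45
ee_pos: [0.5409, -0.1726, 0.0572]
eef_rot: [[0.022, 1.0, 0.001], [1.0, -0.022, 0.003], [0.003, 0.001, -1.0]]
contact_force: [-0.9, 13.4, 10.1]
grip_width: 0.0173
```

>>> arm_command(
  rows=[
    {"dx":0.0,"dy":0.001,"dz":0.0,"rx":0.0,"ry":0.0,"rz":0.0,"fingers":0.0},
    {"dx":0.001,"dy":0.0015,"dz":0.0,"rx":0.0,"ry":0.0,"rz":0.0,"fingers":0.0},
    {"dx":0.002,"dy":0.0015,"dz":0.0,"rx":0.0,"ry":0.0,"rz":0.0,"fingers":0.0},
    {"dx":0.003,"dy":0.0015,"dz":0.0,"rx":0.0,"ry":0.0,"rz":0.0,"fingers":0.0},
    {"dx":0.004,"dy":0.0015,"dz":0.0,"rx":0.0,"ry":0.0,"rz":0.0,"fingers":0.0},
    {"dx":0.004,"dy":0.0015,"dz":0.0,"rx":0.0,"ry":0.0,"rz":0.0,"fingers":0.0},
  ],
  squeeze=60,
)

```text
clock: 6.05
ee_pos: [0.5414, -0.1691, 0.0571]
eef_rot: [[0.022, 1.0, -0.001], [1.0, -0.022, 0.002], [0.002, -0.001, -1.0]]
contact_force: [-6.9, 10.3, 13.5]
grip_width: 0.0172
```

>>> arm_command(
  rows=[
    {"dx":0.0005,"dy":-0.001,"dz":0.0,"rx":0.0,"ry":0.0,"rz":0.0,"fingers":0.0},
    {"dx":0.001,"dy":-0.001,"dz":0.0,"rx":0.0,"ry":0.0,"rz":0.0,"fingers":0.0},
    {"dx":0.0015,"dy":-0.001,"dz":0.0,"rx":0.0,"ry":0.0,"rz":0.0,"fingers":0.0},
    {"dx":0.0015,"dy":-0.001,"dz":0.0,"rx":0.0,"ry":0.0,"rz":0.0,"fingers":0.0},
  ],
  squeeze=60,
)

```text
clock: 6.45
ee_pos: [0.5412, -0.1677, 0.0572]
eef_rot: [[0.022, 1.0, 0.001], [1.0, -0.022, 0.002], [0.002, 0.001, -1.0]]
contact_force: [-1.3, 9.7, 11.1]
grip_width: 0.0168
```

>>> arm_command(
  rows=[
    {"dx":0.0007,"dy":0.0,"dz":0.0,"rx":0.0,"ry":0.0,"rz":0.0,"fingers":0.0},
    {"dx":0.0015,"dy":0.0,"dz":0.0,"rx":0.0,"ry":0.0,"rz":0.0,"fingers":0.0},
    {"dx":0.0015,"dy":0.0,"dz":0.0,"rx":0.0,"ry":0.0,"rz":0.0,"fingers":0.0},
  ],
  squeeze=60,
)

```text
clock: 6.75
ee_pos: [0.5412, -0.1673, 0.0572]
eef_rot: [[0.023, 1.0, 0.001], [1.0, -0.023, 0.0], [0.0, 0.001, -1.0]]
contact_force: [-1.9, 2.4, 10.3]
grip_width: 0.0172
```

>>> arm_command(
  rows=[
    {"dx":0.0,"dy":0.0,"dz":0.0,"rx":0.0,"ry":0.0,"rz":0.0,"fingers":0.6},
    {"dx":0.0,"dy":0.0,"dz":0.0,"rx":0.0,"ry":0.0,"rz":0.0,"fingers":0.6},
    {"dx":0.0,"dy":0.0,"dz":0.0,"rx":0.0,"ry":0.0,"rz":0.0,"fingers":0.6},
    {"dx":0.0,"dy":0.0,"dz":-0.02,"rx":0.0,"ry":0.0,"rz":0.0,"fingers":0.7},
    {"dx":0.0,"dy":0.0,"dz":-0.06,"rx":0.0,"ry":0.0,"rz":0.0,"fingers":0.8},
    {"dx":0.0,"dy":0.0,"dz":-0.105,"rx":0.0,"ry":0.0,"rz":0.0,"fingers":1.0},
    {"dx":0.04,"dy":-0.01,"dz":-0.145,"rx":0.0,"ry":0.0,"rz":0.0,"fingers":1.0},
    {"dx":0.085,"dy":-0.02,"dz":-0.16,"rx":0.0,"ry":0.0,"rz":0.0,"fingers":1.0},
    {"dx":0.13,"dy":-0.03,"dz":-0.16,"rx":0.0,"ry":0.0,"rz":0.0,"fingers":1.0},
    {"dx":0.175,"dy":-0.05,"dz":-0.16,"rx":0.0,"ry":0.0,"rz":0.0,"fingers":1.0},
  ],
  squeeze=60,
)

```text
clock: 7.75
ee_pos: [0.495, 0.0101, 0.2169]
eef_rot: [[0.023, 1.0, 0.002], [1.0, -0.023, 0.0], [0.0, 0.002, -1.0]]
contact_force: [1.1, 1.1, 0.5]
grip_width: 0.0854
```

```bash
cat > look.py <<'E'
from h import *
np.set_printoptions(precision=4,suppress=True)
s=observe();print(s['ee_pos'],s['clock'],s['contact_force'])
for n in('scene','side','wrist'):
    m=camera_model(n);p,d=snapshot(n);P=cloud(d,m);M=masks(p);cv2.imwrite(f'/tmp/{n}.png',p)
    for c in('red','yellow','blue','orange'):
        for b in blobs(M[c]&(d>0)&(abs(P[...,0]-.5)<.14)&(P[...,1]<.35)&(P[...,1]>-.25)&(P[...,2]>.03)&(P[...,2]<.12)):
            q=P[b]
            t=q[q[:,2]>q[:,2].max()-.008]; r=cv2.minAreaRect(t[:,:2].astype(np.float32))
            print(n,c,b.sum(),q.min(0),q.max(0),'top',np.round(r[0],4),np.round(r[1],4),round(r[2],1))
    if n=='wrist':
        for b in blobs((M['white'])&(d>0)&(abs(P[...,2]-.0755)<.004),60):
            r=cv2.minAreaRect(P[b][:,:2].astype(np.float32));print('carttop',b.sum(),np.round(r[0],4),np.round(r[1],4),round(r[2],1))
        for b in blobs((d>0)&(P[...,2]>.02)&(P[...,2]<.079)&(P[...,1]>.1)&(P[...,0]<.55),200):
            r=cv2.minAreaRect(P[b][:,:2].astype(np.float32));print('body',b.sum(),np.round(r[0],4),np.round(r[1],4),round(r[2],1))
E
python3 look.py; cp /tmp/wrist.png pics/w2.png
```

```text
[0.495  0.0101 0.2169] 7.75 [1.0785 1.0649 0.4851]
scene red 228 [ 0.5323 -0.1816  0.0445] [ 0.5543 -0.1531  0.0894] top [ 0.5416 -0.1666] [0.0221 0.022 ] 68.1
scene yellow 69 [ 0.5461 -0.1892  0.0381] [ 0.5789 -0.1565  0.0475] top [ 0.5635 -0.1721] [0.0322 0.0313] 82.6
scene blue 74 [0.4497 0.1406 0.0799] [0.4737 0.1589 0.0921] top [0.4606 0.15  ] [0.0179 0.022 ] 82.2
scene blue 79 [0.4145 0.2813 0.0778] [0.4367 0.3016 0.0918] top [0.4255 0.2928] [0.0204 0.0209] 62.7
scene blue 260 [ 0.5078 -0.0321  0.0345] [0.5577 0.012  0.0424] top [ 0.5328 -0.01  ] [0.05   0.0439] 0.5
scene orange 52 [0.5967 0.1495 0.0784] [0.6125 0.1678 0.0919] top [0.607  0.1606] [0.0118 0.0199] 31.8
scene orange 55 [0.5943 0.2881 0.0771] [0.6069 0.3049 0.0911] top [0.6017 0.2976] [0.0087 0.0184] 21.3
side red 494 [ 0.5303 -0.1816  0.0337] [ 0.5502 -0.1489  0.0897] top [ 0.5406 -0.1691] [0.0239 0.0195] 88.6
side yellow 22 [0.5869 0.2897 0.0901] [0.6037 0.3039 0.0933] top [0.5948 0.2957] [0.0121 0.0148] 44.2
side yellow 29 [0.5928 0.1488 0.0905] [0.6113 0.1641 0.0938] top [0.6012 0.1567] [0.0142 0.0161] 67.0
sid
[... 594 characters left out ...]
5] [0.0135 0.0201] 52.5
wrist red 179 [ 0.5328 -0.166   0.0435] [ 0.5503 -0.1542  0.0613] top [ 0.5416 -0.1555] [0.0173 0.0025] 0.4
wrist yellow 371 [ 0.5537 -0.1854  0.0346] [ 0.5798 -0.1524  0.0467] top [ 0.5667 -0.1689] [0.0327 0.0262] 89.4
wrist blue 780 [0.4492 0.1395 0.0753] [0.4694 0.1593 0.092 ] top [0.459  0.1493] [0.0195 0.0197] 36.1
wrist blue 2225 [ 0.5076 -0.0307  0.0356] [0.5575 0.0161 0.0404] top [ 0.5321 -0.0074] [0.0454 0.0499] 87.9
wrist orange 236 [0.5907 0.1475 0.076 ] [0.6062 0.1625 0.0917] top [0.597 0.152] [0.0072 0.0183] 56.3
carttop 749 [0.4591 0.1496] [0.0239 0.0358] 22.5
carttop 588 [0.6007 0.1512] [0.0231 0.025 ] 82.8
body 1133 [0.4591 0.1497] [0.024  0.0368] 22.6
```

View pics/w2.png

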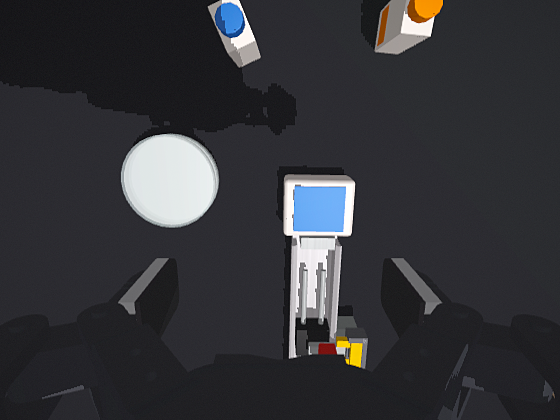

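Wrist view: the parked knob is at (327,350) beside the catch, the track is empty, and blue_a's cap is at (229,18). All three cameras place the knob in the catch at about (0.541,-0.168).

>>> arm_command(
  rows=[
    {"dx":0.04,"dy":-0.01,"dz":0.0,"rx":0.0,"ry":0.0,"rz":0.07,"fingers":1.0},
    {"dx":0.08,"dy":-0.02,"dz":0.0,"rx":0.0,"ry":0.0,"rz":0.14,"fingers":1.0},
    {"dx":0.12,"dy":-0.03,"dz":0.01,"rx":0.0,"ry":0.0,"rz":0.21,"fingers":1.0},
    {"dx":0.139,"dy":-0.039,"dz":0.03,"rx":0.0,"ry":0.0,"rz":0.28,"fingers":1.0},
    {"dx":0.139,"dy":-0.039,"dz":0.05,"rx":0.0,"ry":0.0,"rz":0.35,"fingers":1.0},
    {"dx":0.139,"dy":-0.039,"dz":0.07,"rx":0.0,"ry":0.0,"rz":0.42,"fingers":1.0},
    {"dx":0.139,"dy":-0.039,"dz":0.085,"rx":0.0,"ry":0.0,"rz":0.49,"fingers":1.0},
    {"dx":0.139,"dy":-0.039,"dz":0.085,"rx":0.0,"ry":0.0,"rz":0.55,"fingers":1.0},
    {"dx":0.139,"dy":-0.039,"dz":0.085,"rx":0.0,"ry":0.0,"rz":0.578,"fingers":1.0},
    {"dx":0.139,"dy":-0.039,"dz":0.085,"rx":0.0,"ry":0.0,"rz":0.578,"fingers":1.0},
  ],
  squeeze=40,
)

```text
clock: 8.9
ee_pos: [0.4596, 0.1474, 0.1311]
eef_rot: [[0.925, 0.38, -0.0], [0.38, -0.925, -0.001], [-0.0, 0.0, -1.0]]
contact_force: [0.3, -0.7, 1.2]
grip_width: 0.0857
```

>>> arm_command(
  rows=[
    {"dx":0.0,"dy":-0.002,"dz":0.035,"rx":0.0,"ry":0.0,"rz":0.0,"fingers":1.0},
    {"dx":0.0,"dy":-0.002,"dz":0.07,"rx":0.0,"ry":0.0,"rz":0.0,"fingers":1.0},
    {"dx":0.0,"dy":-0.002,"dz":0.089,"rx":0.0,"ry":0.0,"rz":0.0,"fingers":0.7},
    {"dx":0.0,"dy":-0.002,"dz":0.089,"rx":0.0,"ry":0.0,"rz":0.0,"fingers":0.5},
    {"dx":0.0,"dy":-0.002,"dz":0.089,"rx":0.0,"ry":0.0,"rz":0.0,"fingers":0.4},
    {"dx":0.0,"dy":-0.002,"dz":0.089,"rx":0.0,"ry":0.0,"rz":0.0,"fingers":0.35},
    {"dx":0.0,"dy":-0.002,"dz":0.089,"rx":0.0,"ry":0.0,"rz":0.0,"fingers":0.3},
    {"dx":0.0,"dy":-0.002,"dz":0.089,"rx":0.0,"ry":0.0,"rz":0.0,"fingers":0.3},
  ],
  squeeze=30,
)

```text
clock: 9.7
ee_pos: [0.459, 0.15, 0.0433]
eef_rot: [[0.924, 0.382, 0.002], [0.382, -0.924, 0.0], [0.002, 0.0, -1.0]]
contact_force: [-0.8, -0.3, 9.9]
grip_width: 0.0356
```

>>> arm_command(
  rows=[
    {"dx":0.0,"dy":0.0,"dz":-0.04,"rx":0.0,"ry":0.0,"rz":0.0,"fingers":0.3},
    {"dx":0.0,"dy":0.0,"dz":-0.085,"rx":0.0,"ry":0.0,"rz":-0.06,"fingers":0.3},
    {"dx":-0.001,"dy":0.02,"dz":-0.11,"rx":0.0,"ry":0.0,"rz":-0.13,"fingers":0.3},
    {"dx":-0.003,"dy":0.055,"dz":-0.11,"rx":0.0,"ry":0.0,"rz":-0.2,"fingers":0.3},
    {"dx":-0.005,"dy":0.09,"dz":-0.11,"rx":0.0,"ry":0.0,"rz":-0.27,"fingers":0.3},
    {"dx":-0.007,"dy":0.125,"dz":-0.11,"rx":0.0,"ry":0.0,"rz":-0.34,"fingers":0.3},
    {"dx":-0.01,"dy":0.16,"dz":-0.11,"rx":0.0,"ry":0.0,"rz":-0.41,"fingers":0.3},
    {"dx":-0.013,"dy":0.19,"dz":-0.11,"rx":0.0,"ry":0.0,"rz":-0.48,"fingers":0.3},
    {"dx":-0.015,"dy":0.215,"dz":-0.11,"rx":0.0,"ry":0.0,"rz":-0.54,"fingers":0.3},
    {"dx":-0.015,"dy":0.224,"dz":-0.11,"rx":0.0,"ry":0.0,"rz":-0.579,"fingers":0.3},
  ],
  squeeze=30,
)

```text
clock: 10.7
ee_pos: [0.5304, -0.066, 0.1529]
eef_rot: [[0.019, 1.0, 0.001], [1.0, -0.019, -0.002], [-0.002, 0.001, -1.0]]
contact_force: [-0.5, 1.5, -1.4]
grip_width: 0.0357
```

>>> arm_command(
  rows=[
    {"dx":0.002,"dy":0.0008,"dz":0.02,"rx":0.0,"ry":0.0,"rz":0.002,"fingers":0.3},
    {"dx":0.002,"dy":0.0008,"dz":0.045,"rx":0.0,"ry":0.0,"rz":0.002,"fingers":0.3},
    {"dx":0.002,"dy":0.0008,"dz":0.06,"rx":0.0,"ry":0.0,"rz":0.002,"fingers":0.3},
    {"dx":0.002,"dy":0.0008,"dz":0.07,"rx":0.0,"ry":0.0,"rz":0.002,"fingers":0.3},
    {"dx":0.002,"dy":0.0008,"dz":0.075,"rx":0.0,"ry":0.0,"rz":0.002,"fingers":0.3},
    {"dx":0.002,"dy":0.0008,"dz":0.08,"rx":0.0,"ry":0.0,"rz":0.002,"fingers":0.3},
    {"dx":0.002,"dy":0.0008,"dz":0.085,"rx":0.0,"ry":0.0,"rz":0.002,"fingers":0.3},
  ],
  squeeze=30,
)

```text
clock: 11.4
ee_pos: [0.5313, -0.061, 0.0676]
eef_rot: [[0.025, 1.0, 0.001], [1.0, -0.025, -0.0], [-0.0, 0.001, -1.0]]
contact_force: [0.6, -0.0, -1.4]
grip_width: 0.0355
```

>>> arm_command(
  rows=[
    {"dx":-0.002,"dy":0.0,"dz":0.003,"rx":0.0,"ry":0.0,"rz":0.0,"fingers":0.3},
    {"dx":-0.002,"dy":0.0,"dz":0.008,"rx":0.0,"ry":0.0,"rz":0.0,"fingers":0.3},
    {"dx":-0.002,"dy":0.0,"dz":0.013,"rx":0.0,"ry":0.0,"rz":0.0,"fingers":0.3},
    {"dx":-0.002,"dy":0.0,"dz":0.016,"rx":0.0,"ry":0.0,"rz":0.0,"fingers":0.3},
    {"dx":-0.002,"dy":0.0,"dz":0.0172,"rx":0.0,"ry":0.0,"rz":0.0,"fingers":0.3},
    {"dx":-0.002,"dy":0.0,"dz":0.0172,"rx":0.0,"ry":0.0,"rz":0.0,"fingers":0.3},
  ],
  squeeze=30,
)

```text
clock: 12.0
ee_pos: [0.5309, -0.0629, 0.05]
eef_rot: [[0.025, 1.0, -0.0], [1.0, -0.025, 0.0], [-0.0, -0.0, -1.0]]
contact_force: [0.2, 0.0, -0.4]
grip_width: 0.0355
```

>>> arm_command(
  rows=[
    {"dx":0.0,"dy":0.0,"dz":0.0007,"rx":0.0,"ry":0.0,"rz":0.0,"fingers":0.3},
    {"dx":0.0,"dy":0.0,"dz":0.0014,"rx":0.0,"ry":0.0,"rz":0.0,"fingers":0.3},
    {"dx":0.0,"dy":0.0,"dz":0.0014,"rx":0.0,"ry":0.0,"rz":0.0,"fingers":0.3},
  ],
  squeeze=30,
)

```text
clock: 12.3
ee_pos: [0.5311, -0.0629, 0.0494]
eef_rot: [[0.025, 1.0, 0.001], [1.0, -0.025, -0.0], [-0.0, 0.001, -1.0]]
contact_force: [-2.3, -0.5, 13.5]
grip_width: 0.0358
```

>>> arm_command(
  rows=[
    {"dx":0.0,"dy":0.0,"dz":0.0,"rx":0.0,"ry":0.0,"rz":0.0,"fingers":0.7},
    {"dx":0.0,"dy":0.0,"dz":-0.001,"rx":0.0,"ry":0.0,"rz":0.0,"fingers":0.7},
    {"dx":0.0,"dy":0.0,"dz":-0.001,"rx":0.0,"ry":0.0,"rz":0.0,"fingers":0.7},
    {"dx":0.0,"dy":0.0,"dz":-0.02,"rx":0.0,"ry":0.0,"rz":0.0,"fingers":0.8},
    {"dx":0.0,"dy":0.0,"dz":-0.06,"rx":0.0,"ry":0.0,"rz":0.0,"fingers":1.0},
    {"dx":0.0,"dy":0.0,"dz":-0.105,"rx":0.0,"ry":0.0,"rz":0.0,"fingers":1.0},
    {"dx":0.04,"dy":-0.02,"dz":-0.14,"rx":0.0,"ry":0.0,"rz":0.0,"fingers":1.0},
    {"dx":0.085,"dy":-0.04,"dz":-0.16,"rx":0.0,"ry":0.0,"rz":0.0,"fingers":1.0},
    {"dx":0.13,"dy":-0.06,"dz":-0.16,"rx":0.0,"ry":0.0,"rz":0.0,"fingers":1.0},
    {"dx":0.175,"dy":-0.075,"dz":-0.16,"rx":0.0,"ry":0.0,"rz":0.0,"fingers":1.0},
  ],
  squeeze=40,
)

```text
clock: 13.3
ee_pos: [0.4612, 0.1099, 0.2095]
eef_rot: [[0.026, 1.0, 0.001], [1.0, -0.026, 0.0], [0.0, 0.001, -1.0]]
contact_force: [2.0, 1.9, -1.2]
grip_width: 0.0853
```

```bash
python3 look.py | grep -v -e orange -e yellow; python3 - <<'E'
import cv2,numpy as np
a=cv2.imread('/tmp/side.png')[190:350,230:430];b=cv2.imread('/tmp/wrist.png')
cv2.imwrite('pics/c3.png',np.hstack([cv2.resize(a,(500,400)),cv2.resize(b,(300,400))]))
E
```

```text
[0.4612 0.1099 0.2095] 13.3 [ 2.0152  1.8861 -1.208 ]
scene red 228 [ 0.5306 -0.1804  0.0458] [ 0.5534 -0.1536  0.0878] top [ 0.5417 -0.1667] [0.0205 0.0239] 7.9
scene blue 71 [ 0.5214 -0.0736  0.0833] [ 0.5444 -0.0535  0.0981] top [ 0.5324 -0.0635] [0.023  0.0172] 29.3
scene blue 80 [0.4148 0.281  0.0783] [0.4379 0.3023 0.0919] top [0.4248 0.2921] [0.0209 0.0192] 50.4
scene blue 258 [ 0.5075 -0.0322  0.0342] [0.5592 0.0128 0.041 ] top [ 0.5328 -0.0092] [0.0446 0.0513] 87.6
side red 497 [ 0.5304 -0.1814  0.0343] [ 0.5499 -0.1494  0.0898] top [ 0.5404 -0.1687] [0.025 0.019] 89.3
side blue 95 [0.4128 0.278  0.0791] [0.4338 0.3022 0.093 ] top [0.4225 0.2888] [0.0211 0.0197] 50.9
side blue 152 [ 0.5198 -0.0741  0.082 ] [ 0.5496 -0.0527  0.0992] top [ 0.5304 -0.0635] [0.0211 0.0205] 15.7
side blue 362 [ 0.506  -0.0323  0.0367] [0.5563 0.0186 0.0422] top [ 0.5312 -0.0073] [0.0512 0.0494] 87.9
side blue 38 [ 0.5175 -0.0774  0.0301] [ 0.5447 -0.074   0.0375] top [ 0.5311 -0.0758] [0.003  0.0272] 88.2
carttop 778 [0.6014 0.1583] [0.0359 0.025 ] 84.2
carttop 113 [ 0.5363 -0.0505] [0.0024 0.0268] 88.5
body 235 [0.4261 0.2749] [0.0242 0.0034] 11.3
```

View pics/c3.png

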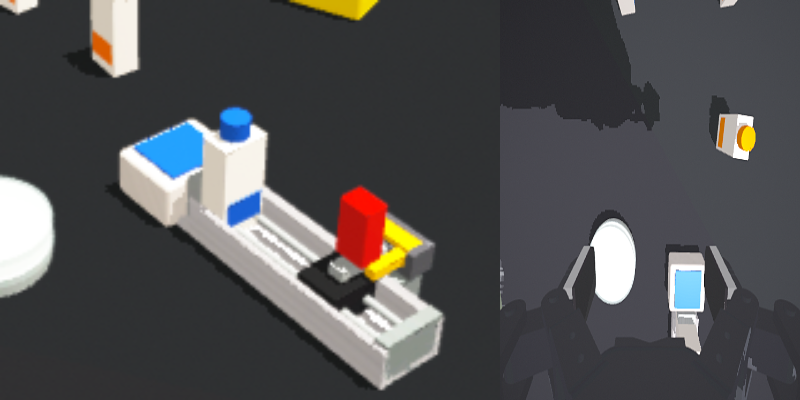

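Left part of the picture: blue_a stands upright in the track by the gate with its cap at (235,125), and the knob is parked in the catch at (360,225). Now blue_b, near (0.424,0.291) and about 5° off.

>>> arm_command(
  rows=[
    {"dx":0.035,"dy":-0.008,"dz":0.0,"rx":0.0,"ry":0.0,"rz":0.07,"fingers":1.0},
    {"dx":0.075,"dy":-0.018,"dz":0.0,"rx":0.0,"ry":0.0,"rz":0.14,"fingers":1.0},
    {"dx":0.115,"dy":-0.028,"dz":0.0,"rx":0.0,"ry":0.0,"rz":0.21,"fingers":1.0},
    {"dx":0.15,"dy":-0.036,"dz":0.01,"rx":0.0,"ry":0.0,"rz":0.28,"fingers":1.0},
    {"dx":0.18,"dy":-0.042,"dz":0.03,"rx":0.0,"ry":0.0,"rz":0.35,"fingers":1.0},
    {"dx":0.18,"dy":-0.042,"dz":0.05,"rx":0.0,"ry":0.0,"rz":0.42,"fingers":1.0},
    {"dx":0.18,"dy":-0.042,"dz":0.07,"rx":0.0,"ry":0.0,"rz":0.49,"fingers":1.0},
    {"dx":0.18,"dy":-0.042,"dz":0.075,"rx":0.0,"ry":0.0,"rz":0.56,"fingers":1.0},
    {"dx":0.18,"dy":-0.042,"dz":0.075,"rx":0.0,"ry":0.0,"rz":0.63,"fingers":1.0},
    {"dx":0.18,"dy":-0.042,"dz":0.075,"rx":0.0,"ry":0.0,"rz":0.7,"fingers":1.0},
  ],
  squeeze=40,
)

```text
clock: 14.45
ee_pos: [0.4253, 0.2885, 0.1333]
eef_rot: [[0.99, 0.138, -0.0], [0.138, -0.99, -0.001], [-0.0, 0.001, -1.0]]
contact_force: [-1.0, 0.5, 0.5]
grip_width: 0.0853
```

>>> arm_command(
  rows=[
    {"dx":0.0,"dy":0.0,"dz":0.0,"rx":0.0,"ry":0.0,"rz":0.029,"fingers":1.0},
    {"dx":0.0,"dy":0.0,"dz":0.0,"rx":0.0,"ry":0.0,"rz":0.029,"fingers":1.0},
  ],
  squeeze=40,
)

```text
clock: 14.65
ee_pos: [0.4252, 0.2888, 0.1335]
eef_rot: [[0.996, 0.086, 0.0], [0.086, -0.996, -0.001], [-0.0, 0.001, -1.0]]
contact_force: [-0.7, -0.5, 0.2]
grip_width: 0.0852
```

```bash
python3 - <<'E'
from h import *
np.set_printoptions(precision=4,suppress=True)
s=observe();m=camera_model('wrist');p,d=snapshot('wrist');P=cloud(d,m);print(s['ee_pos'],s['eef_rot'][:,1])
for z0 in(.0755,.091):
  for b in blobs((d>0)&(abs(P[...,2]-z0)<.003)&(abs(P[...,0]-.424)<.05)&(abs(P[...,1]-.291)<.04),60):
    q=P[b];r=cv2.minAreaRect(q[:,:2].astype(np.float32));print(z0,b.sum(),np.round(r[0],4),np.round(r[1],4),round(r[2],1))
E
```

```text
[0.4252 0.2888 0.1335] [ 0.0857 -0.9963  0.0006]
0.0755 1159 [0.4244 0.2924] [0.0243 0.0357] 5.3
0.091 930 [0.4244 0.2921] [0.0204 0.0203] 78.1
```

>>> arm_command(
  rows=[
    {"dx":-0.0005,"dy":-0.0035,"dz":0.03,"rx":0.0,"ry":0.0,"rz":0.0,"fingers":1.0},
    {"dx":-0.0005,"dy":-0.0035,"dz":0.07,"rx":0.0,"ry":0.0,"rz":0.0,"fingers":1.0},
    {"dx":-0.0005,"dy":-0.0035,"dz":0.09,"rx":0.0,"ry":0.0,"rz":0.0,"fingers":0.7},
    {"dx":-0.0005,"dy":-0.0035,"dz":0.09,"rx":0.0,"ry":0.0,"rz":0.0,"fingers":0.5},
    {"dx":-0.0005,"dy":-0.0035,"dz":0.09,"rx":0.0,"ry":0.0,"rz":0.0,"fingers":0.4},
    {"dx":-0.0005,"dy":-0.0035,"dz":0.09,"rx":0.0,"ry":0.0,"rz":0.0,"fingers":0.35},
    {"dx":-0.0005,"dy":-0.0035,"dz":0.09,"rx":0.0,"ry":0.0,"rz":0.0,"fingers":0.3},
    {"dx":-0.0005,"dy":-0.0035,"dz":0.09,"rx":0.0,"ry":0.0,"rz":0.0,"fingers":0.3},
  ],
  squeeze=30,
)

```text
clock: 15.5
ee_pos: [0.4243, 0.2932, 0.0448]
eef_rot: [[0.996, 0.088, 0.001], [0.088, -0.996, 0.001], [0.002, -0.001, -1.0]]
contact_force: [-0.2, -1.5, 10.3]
grip_width: 0.0353
```

>>> arm_command(
  rows=[
    {"dx":0.0,"dy":0.0,"dz":-0.04,"rx":0.0,"ry":0.0,"rz":0.0,"fingers":0.3},
    {"dx":0.0,"dy":0.0,"dz":-0.085,"rx":0.0,"ry":0.0,"rz":-0.05,"fingers":0.3},
    {"dx":0.005,"dy":0.025,"dz":-0.125,"rx":0.0,"ry":0.0,"rz":-0.12,"fingers":0.3},
    {"dx":0.011,"dy":0.06,"dz":-0.125,"rx":0.0,"ry":0.0,"rz":-0.19,"fingers":0.3},
    {"dx":0.018,"dy":0.1,"dz":-0.125,"rx":0.0,"ry":0.0,"rz":-0.26,"fingers":0.3},
    {"dx":0.026,"dy":0.14,"dz":-0.125,"rx":0.0,"ry":0.0,"rz":-0.33,"fingers":0.3},
    {"dx":0.033,"dy":0.18,"dz":-0.125,"rx":0.0,"ry":0.0,"rz":-0.4,"fingers":0.3},
    {"dx":0.04,"dy":0.22,"dz":-0.125,"rx":0.0,"ry":0.0,"rz":-0.47,"fingers":0.3},
    {"dx":0.048,"dy":0.26,"dz":-0.125,"rx":0.0,"ry":0.0,"rz":-0.54,"fingers":0.3},
    {"dx":0.055,"dy":0.3,"dz":-0.125,"rx":0.0,"ry":0.0,"rz":-0.61,"fingers":0.3},
  ],
  squeeze=30,
)

```text
clock: 16.5
ee_pos: [0.5052, -0.0029, 0.1693]
eef_rot: [[0.254, 0.967, 0.001], [0.967, -0.254, -0.0], [-0.0, 0.001, -1.0]]
contact_force: [1.4, 0.7, -0.8]
grip_width: 0.0353
```

>>> arm_command(
  rows=[
    {"dx":-0.03,"dy":0.018,"dz":0.0,"rx":0.0,"ry":0.0,"rz":-0.06,"fingers":0.3},
    {"dx":-0.06,"dy":0.036,"dz":0.0,"rx":0.0,"ry":0.0,"rz":-0.1195,"fingers":0.3},
    {"dx":-0.08,"dy":0.0476,"dz":0.0,"rx":0.0,"ry":0.0,"rz":-0.1195,"fingers":0.3},
    {"dx":-0.08,"dy":0.0476,"dz":0.005,"rx":0.0,"ry":0.0,"rz":-0.1195,"fingers":0.3},
    {"dx":-0.08,"dy":0.0476,"dz":0.015,"rx":0.0,"ry":0.0,"rz":-0.1195,"fingers":0.3},
    {"dx":-0.08,"dy":0.0476,"dz":0.015,"rx":0.0,"ry":0.0,"rz":-0.1195,"fingers":0.3},
  ],
  squeeze=30,
)

```text
clock: 17.1
ee_pos: [0.5294, -0.0895, 0.1526]
eef_rot: [[0.023, 1.0, -0.002], [1.0, -0.023, 0.0], [0.0, -0.002, -1.0]]
contact_force: [-0.3, 0.4, -0.8]
grip_width: 0.0355
```

>>> arm_command(
  rows=[
    {"dx":-0.002,"dy":0.001,"dz":0.02,"rx":0.0,"ry":0.0,"rz":0.0,"fingers":0.3},
    {"dx":-0.002,"dy":0.001,"dz":0.045,"rx":0.0,"ry":0.0,"rz":0.0,"fingers":0.3},
    {"dx":-0.002,"dy":0.001,"dz":0.06,"rx":0.0,"ry":0.0,"rz":0.0,"fingers":0.3},
    {"dx":-0.002,"dy":0.001,"dz":0.07,"rx":0.0,"ry":0.0,"rz":0.0,"fingers":0.3},
    {"dx":-0.002,"dy":0.001,"dz":0.076,"rx":0.0,"ry":0.0,"rz":0.0,"fingers":0.3},
    {"dx":-0.002,"dy":0.001,"dz":0.081,"rx":0.0,"ry":0.0,"rz":0.0,"fingers":0.3},
    {"dx":-0.002,"dy":0.001,"dz":0.085,"rx":0.0,"ry":0.0,"rz":0.0,"fingers":0.3},
  ],
  squeeze=30,
)

```text
clock: 17.8
ee_pos: [0.5309, -0.0926, 0.0687]
eef_rot: [[0.024, 1.0, -0.0], [1.0, -0.024, -0.0], [-0.0, -0.0, -1.0]]
contact_force: [-2.1, 0.3, 0.3]
grip_width: 0.0353
```

>>> arm_command(
  rows=[
    {"dx":0.0,"dy":-0.0006,"dz":0.004,"rx":0.0,"ry":0.0,"rz":0.0,"fingers":0.3},
    {"dx":0.0,"dy":-0.0006,"dz":0.009,"rx":0.0,"ry":0.0,"rz":0.0,"fingers":0.3},
    {"dx":0.0,"dy":-0.0006,"dz":0.013,"rx":0.0,"ry":0.0,"rz":0.0,"fingers":0.3},
    {"dx":0.0,"dy":-0.0006,"dz":0.016,"rx":0.0,"ry":0.0,"rz":0.0,"fingers":0.3},
    {"dx":0.0,"dy":-0.0006,"dz":0.0172,"rx":0.0,"ry":0.0,"rz":0.0,"fingers":0.3},
    {"dx":0.0,"dy":-0.0006,"dz":0.0172,"rx":0.0,"ry":0.0,"rz":0.0,"fingers":0.3},
  ],
  squeeze=30,
)

```text
clock: 18.4
ee_pos: [0.5303, -0.0927, 0.0513]
eef_rot: [[0.024, 1.0, -0.0], [1.0, -0.024, 0.0], [0.0, -0.0, -1.0]]
contact_force: [0.5, 0.2, -1.4]
grip_width: 0.0353
```

>>> arm_command(
  rows=[
    {"dx":0.0,"dy":0.0,"dz":0.0007,"rx":0.0,"ry":0.0,"rz":0.0,"fingers":0.3},
    {"dx":0.0,"dy":0.0,"dz":0.0014,"rx":0.0,"ry":0.0,"rz":0.0,"fingers":0.3},
    {"dx":0.0,"dy":0.0,"dz":0.0014,"rx":0.0,"ry":0.0,"rz":0.0,"fingers":0.3},
  ],
  squeeze=30,
)

```text
clock: 18.7
ee_pos: [0.5306, -0.0927, 0.0507]
eef_rot: [[0.024, 1.0, 0.001], [1.0, -0.024, -0.0], [-0.0, 0.001, -1.0]]
contact_force: [-1.2, -0.3, 11.4]
grip_width: 0.0354
```

>>> arm_command(
  rows=[
    {"dx":0.0,"dy":0.0,"dz":0.0,"rx":0.0,"ry":0.0,"rz":0.0,"fingers":0.7},
    {"dx":0.0,"dy":0.0,"dz":-0.001,"rx":0.0,"ry":0.0,"rz":0.0,"fingers":0.7},
    {"dx":0.0,"dy":0.0,"dz":-0.001,"rx":0.0,"ry":0.0,"rz":0.0,"fingers":0.7},
    {"dx":0.0,"dy":0.0,"dz":-0.02,"rx":0.0,"ry":0.0,"rz":0.0,"fingers":0.8},
    {"dx":0.0,"dy":0.0,"dz":-0.06,"rx":0.0,"ry":0.0,"rz":0.0,"fingers":0.8},
    {"dx":0.0,"dy":0.0,"dz":-0.1,"rx":0.0,"ry":0.0,"rz":0.0,"fingers":0.8},
    {"dx":-0.04,"dy":0.006,"dz":-0.1,"rx":0.0,"ry":0.0,"rz":0.0,"fingers":0.8},
    {"dx":-0.0745,"dy":0.0124,"dz":-0.1,"rx":0.0,"ry":0.0,"rz":0.0,"fingers":0.8},
    {"dx":-0.0745,"dy":0.0124,"dz":-0.09,"rx":0.0,"ry":0.0,"rz":0.0,"fingers":0.8},
    {"dx":-0.0745,"dy":0.0124,"dz":-0.09,"rx":0.0,"ry":0.0,"rz":0.0,"fingers":0.7},
  ],
  squeeze=60,
)

```text
clock: 19.7
ee_pos: [0.5404, -0.1678, 0.139]
eef_rot: [[0.025, 1.0, -0.002], [1.0, -0.025, 0.001], [0.001, -0.002, -1.0]]
contact_force: [0.2, 1.3, 0.5]
grip_width: 0.0599
```

```bash
python3 look.py | grep -v -e orange -e wrist; python3 - <<'E'
import cv2,numpy as np
a=cv2.imread('/tmp/side.png')[190:350,230:430]
cv2.imwrite('pics/c4.png',cv2.resize(a,(600,480)))
E
```

```text
[ 0.5404 -0.1678  0.139 ] 19.7 [0.1529 1.3352 0.4783]
scene red 228 [ 0.5332 -0.1823  0.0454] [ 0.5536 -0.1534  0.09  ] top [ 0.5427 -0.167 ] [0.0193 0.0237] 2.4
scene yellow 69 [ 0.5462 -0.1887  0.0388] [ 0.5801 -0.1549  0.0487] top [ 0.5651 -0.172 ] [0.0321 0.0316] 77.7
scene yellow 25 [0.5941 0.1493 0.0881] [0.605  0.1626 0.0923] top [0.5998 0.156 ] [0.0128 0.0107] 81.3
scene yellow 17 [0.5855 0.288  0.0868] [0.5975 0.3022 0.091 ] top [0.5913 0.2956] [0.0134 0.0108] 74.7
scene blue 71 [ 0.5217 -0.1026  0.0861] [ 0.5431 -0.0829  0.0982] top [ 0.5337 -0.0924] [0.0202 0.0178] 29.8
scene blue 74 [ 0.5195 -0.0731  0.0838] [ 0.5433 -0.0529  0.0983] top [ 0.5327 -0.0635] [0.0212 0.0203] 60.9
scene blue 262 [ 0.5063 -0.0327  0.0343] [0.5568 0.0119 0.0415] top [ 0.5313 -0.0099] [0.0444 0.0502] 88.1
side red 494 [ 0.5298 -0.1815  0.0338] [ 0.5504 -0.149   0.0895] top [ 0.5403 -0.169 ] [0.0245 0.0203] 89.4
side yellow 22 [0.5867 0.2882 0.091 ] [0.6029 0.3037 0.093 ] top [0.5946 0.2953] [0.0133 0.0155] 57.7
side yellow 30 [0.5934 0.1471 0.0898] [0.6117 0.1656 0.0935] top [0.6021 0.1577] [0.0184 0.0151] 38.5
side yellow 189 [ 0.5378 -0.1875  0.0358] [ 0.581  -0.1564  0.0504] top [ 0.5654 -0.1798] [0.0488 0.0259] 29.7
side blue 152 [ 0.52   -0.0745  0.0821] [ 0.5495 -0.0543  0.0995] top [ 0.5302 -0.0643] [0.0203 0.0204] 88.9
side blue 370 [ 0.5057 -0.0317  0.0368] [0.557  0.0191 0.0427] top [ 0.5315 -0.0067] [0.0512 0.0507] 88.4
side blue 150 [ 0.5204 -0.1044  0.0824] [ 0.5403 -0.0842  0.0991] top [ 0.5301 -0.0946] [0.0211 0.0185] 14.6
side blue 41 [ 0.518  -0.107   0.0304] [ 0.5464 -0.1046  0.0381] top [ 0.5322 -0.1058] [0.0284 0.0024] 0.2
carttop 126 [ 0.5314 -0.0749] [0.0006 0.0346] 88.7
```

View pics/c4.png

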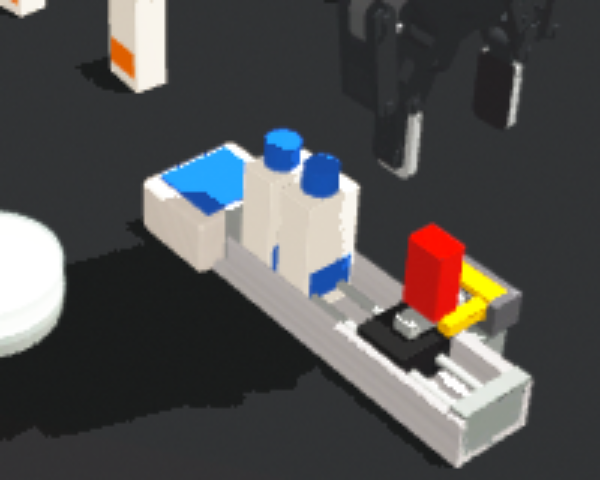

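Both cartridges stand upright between the gate and follower, with caps at (283,150) and (322,173). The knob is parked at (435,270). Regripping the knob.

>>> arm_command(
  rows=[
    {"dx":0.0,"dy":0.0008,"dz":0.03,"rx":0.0,"ry":0.0,"rz":0.0,"fingers":0.7},
    {"dx":0.0,"dy":0.0008,"dz":0.06,"rx":0.0,"ry":0.0,"rz":0.0,"fingers":0.6},
    {"dx":0.0,"dy":0.0008,"dz":0.082,"rx":0.0,"ry":0.0,"rz":0.0,"fingers":0.5},
    {"dx":0.0,"dy":0.0008,"dz":0.082,"rx":0.0,"ry":0.0,"rz":0.0,"fingers":0.4},
    {"dx":0.0,"dy":0.0008,"dz":0.082,"rx":0.0,"ry":0.0,"rz":0.0,"fingers":0.2},
    {"dx":0.0,"dy":0.0008,"dz":0.082,"rx":0.0,"ry":0.0,"rz":0.0,"fingers":0.0},
    {"dx":0.0,"dy":0.0008,"dz":0.082,"rx":0.0,"ry":0.0,"rz":0.0,"fingers":0.0},
    {"dx":0.0,"dy":0.0008,"dz":0.082,"rx":0.0,"ry":0.0,"rz":0.0,"fingers":0.0},
    {"dx":0.0,"dy":0.0008,"dz":0.082,"rx":0.0,"ry":0.0,"rz":0.0,"fingers":0.0},
  ],
  squeeze=60,
)

```text
clock: 20.75
ee_pos: [0.5416, -0.1671, 0.0592]
eef_rot: [[0.024, 1.0, -0.0], [1.0, -0.024, 0.0], [0.0, -0.0, -1.0]]
contact_force: [-5.2, 3.9, 0.0]
grip_width: 0.0168
```

>>> arm_command(
  rows=[
    {"dx":-0.001,"dy":-0.0005,"dz":0.001,"rx":0.0,"ry":0.0,"rz":0.0,"fingers":0.0},
    {"dx":-0.002,"dy":-0.001,"dz":0.001,"rx":0.0,"ry":0.0,"rz":0.0,"fingers":0.0},
    {"dx":-0.002,"dy":-0.001,"dz":0.001,"rx":0.0,"ry":0.0,"rz":0.0,"fingers":0.0},
  ],
  squeeze=60,
)

```text
clock: 21.05
ee_pos: [0.5415, -0.1681, 0.059]
eef_rot: [[0.023, 1.0, 0.002], [1.0, -0.023, 0.001], [0.001, 0.002, -1.0]]
contact_force: [-4.3, 10.9, 14.0]
grip_width: 0.0173
```

>>> arm_command(
  rows=[
    {"dx":-0.0008,"dy":-0.001,"dz":0.0,"rx":0.0,"ry":0.0,"rz":0.0,"fingers":0.0},
    {"dx":-0.0008,"dy":-0.003,"dz":0.0,"rx":0.0,"ry":0.0,"rz":0.0,"fingers":0.0},
    {"dx":-0.0008,"dy":-0.005,"dz":0.0,"rx":0.0,"ry":0.0,"rz":0.0,"fingers":0.0},
    {"dx":-0.0008,"dy":-0.005,"dz":0.0,"rx":0.0,"ry":0.0,"rz":0.0,"fingers":0.0},
  ],
  squeeze=60,
)

```text
clock: 21.45
ee_pos: [0.5372, -0.1687, 0.0591]
eef_rot: [[0.023, 1.0, 0.004], [1.0, -0.023, 0.001], [0.001, 0.004, -1.0]]
contact_force: [-0.6, 9.5, 10.9]
grip_width: 0.0171
```

>>> arm_command(
  rows=[
    {"dx":0.0,"dy":-0.002,"dz":0.0,"rx":0.0,"ry":0.0,"rz":0.0,"fingers":0.0},
    {"dx":0.0,"dy":-0.004,"dz":0.0,"rx":0.0,"ry":0.0,"rz":0.0,"fingers":0.0},
    {"dx":0.0,"dy":-0.006,"dz":0.0,"rx":0.0,"ry":0.0,"rz":0.0,"fingers":0.0},
    {"dx":0.0,"dy":-0.008,"dz":0.0,"rx":0.0,"ry":0.0,"rz":0.0,"fingers":0.0},
    {"dx":0.0,"dy":-0.0085,"dz":0.0,"rx":0.0,"ry":0.0,"rz":0.0,"fingers":0.0},
    {"dx":0.0,"dy":-0.0085,"dz":0.0,"rx":0.0,"ry":0.0,"rz":0.0,"fingers":0.0},
  ],
  squeeze=60,
)

```text
clock: 22.05
ee_pos: [0.5288, -0.1685, 0.0591]
eef_rot: [[0.023, 1.0, 0.004], [1.0, -0.023, 0.001], [0.001, 0.004, -1.0]]
contact_force: [0.2, 9.9, 12.6]
grip_width: 0.0167
```

>>> arm_command(
  rows=[
    {"dx":0.003,"dy":0.0,"dz":0.0,"rx":0.0,"ry":0.0,"rz":0.0,"fingers":0.0},
    {"dx":0.007,"dy":0.0,"dz":0.0,"rx":0.0,"ry":0.0,"rz":0.0,"fingers":0.0},
    {"dx":0.011,"dy":0.0,"dz":0.0,"rx":0.0,"ry":0.0,"rz":0.0,"fingers":0.0},
    {"dx":0.015,"dy":0.0,"dz":0.0,"rx":0.0,"ry":0.0,"rz":0.0,"fingers":0.0},
    {"dx":0.019,"dy":0.0,"dz":0.0,"rx":0.0,"ry":0.0,"rz":0.0,"fingers":0.0},
    {"dx":0.023,"dy":0.0,"dz":0.0,"rx":0.0,"ry":0.0,"rz":0.0,"fingers":0.0},
    {"dx":0.027,"dy":0.0,"dz":0.0,"rx":0.0,"ry":0.0,"rz":0.0,"fingers":0.0},
    {"dx":0.031,"dy":0.0,"dz":0.0,"rx":0.0,"ry":0.0,"rz":0.0,"fingers":0.0},
    {"dx":0.035,"dy":0.0,"dz":0.0,"rx":0.0,"ry":0.0,"rz":0.0,"fingers":0.0},
    {"dx":0.037,"dy":0.0,"dz":0.0,"rx":0.0,"ry":0.0,"rz":0.0,"fingers":0.0},
  ],
  squeeze=60,
)

```text
clock: 23.05
ee_pos: [0.5299, -0.1315, 0.0591]
eef_rot: [[0.023, 1.0, 0.004], [1.0, -0.023, 0.001], [0.001, 0.004, -1.0]]
contact_force: [1.1, 7.3, 11.6]
grip_width: 0.0169
```

>>> arm_command(
  rows=[
    {"dx":0.0015,"dy":0.0,"dz":0.0,"rx":0.0,"ry":0.0,"rz":0.0,"fingers":0.0},
    {"dx":0.003,"dy":0.0,"dz":0.0,"rx":0.0,"ry":0.0,"rz":0.0,"fingers":0.0},
    {"dx":0.0045,"dy":0.0,"dz":0.0,"rx":0.0,"ry":0.0,"rz":0.0,"fingers":0.0},
    {"dx":0.006,"dy":0.0,"dz":0.0,"rx":0.0,"ry":0.0,"rz":0.0,"fingers":0.0},
    {"dx":0.0075,"dy":0.0,"dz":0.0,"rx":0.0,"ry":0.0,"rz":0.0,"fingers":0.0},
    {"dx":0.009,"dy":0.0,"dz":0.0,"rx":0.0,"ry":0.0,"rz":0.0,"fingers":0.0},
    {"dx":0.0105,"dy":0.0,"dz":0.0,"rx":0.0,"ry":0.0,"rz":0.0,"fingers":0.0},
    {"dx":0.012,"dy":0.0,"dz":0.0,"rx":0.0,"ry":0.0,"rz":0.0,"fingers":0.0},
    {"dx":0.012,"dy":0.0,"dz":0.0,"rx":0.0,"ry":0.0,"rz":0.0,"fingers":0.0},
  ],
  squeeze=60,
)

```text
clock: 23.95
ee_pos: [0.5301, -0.1197, 0.0591]
eef_rot: [[0.023, 1.0, 0.004], [1.0, -0.023, 0.001], [0.001, 0.004, -1.0]]
contact_force: [0.5, 7.1, 11.7]
grip_width: 0.017
```

Continue until the follower's force leaves the hand.

>>> arm_command(
  rows=[
    {"dx":0.001,"dy":0.0,"dz":0.0,"rx":0.0,"ry":0.0,"rz":0.0,"fingers":0.0},
    {"dx":0.002,"dy":0.0,"dz":0.0,"rx":0.0,"ry":0.0,"rz":0.0,"fingers":0.0},
    {"dx":0.003,"dy":0.0,"dz":0.0,"rx":0.0,"ry":0.0,"rz":0.0,"fingers":0.0},
    {"dx":0.003,"dy":0.0,"dz":0.0,"rx":0.0,"ry":0.0,"rz":0.0,"fingers":0.0},
  ],
  squeeze=60,
)

```text
clock: 24.35
ee_pos: [0.5302, -0.1168, 0.0591]
eef_rot: [[0.023, 1.0, 0.004], [1.0, -0.023, 0.001], [0.001, 0.004, -1.0]]
contact_force: [1.5, 7.4, 11.7]
grip_width: 0.0169
```

>>> arm_command(
  rows=[
    {"dx":0.0007,"dy":0.0,"dz":0.0,"rx":0.0,"ry":0.0,"rz":0.0,"fingers":0.0},
    {"dx":0.0014,"dy":0.0,"dz":0.0,"rx":0.0,"ry":0.0,"rz":0.0,"fingers":0.0},
    {"dx":0.002,"dy":0.0,"dz":0.0,"rx":0.0,"ry":0.0,"rz":0.0,"fingers":0.0},
    {"dx":0.002,"dy":0.0,"dz":0.0,"rx":0.0,"ry":0.0,"rz":0.0,"fingers":0.0},
  ],
  squeeze=60,
)

```text
clock: 24.75
ee_pos: [0.5302, -0.1158, 0.0591]
eef_rot: [[0.024, 1.0, 0.004], [1.0, -0.024, -0.001], [-0.0, 0.004, -1.0]]
contact_force: [1.1, 1.7, 11.4]
grip_width: 0.0171
```

The follower met the cartridges at y = -0.1158, exactly where 0.044 travel was predicted, and its spring load has left the hand. Release and rise.

>>> arm_command(
  rows=[
    {"dx":0.0003,"dy":0.0,"dz":0.0,"rx":0.0,"ry":0.0,"rz":0.0,"fingers":0.0},
    {"dx":0.0003,"dy":0.0,"dz":0.0,"rx":0.0,"ry":0.0,"rz":0.0,"fingers":0.3},
    {"dx":0.0003,"dy":0.0,"dz":0.0,"rx":0.0,"ry":0.0,"rz":0.0,"fingers":0.6},
    {"dx":0.0003,"dy":0.0,"dz":0.0,"rx":0.0,"ry":0.0,"rz":0.0,"fingers":0.6},
    {"dx":0.0003,"dy":0.0,"dz":0.0,"rx":0.0,"ry":0.0,"rz":0.0,"fingers":0.6},
    {"dx":0.0003,"dy":0.0,"dz":-0.02,"rx":0.0,"ry":0.0,"rz":0.0,"fingers":0.7},
    {"dx":0.0003,"dy":0.0,"dz":-0.06,"rx":0.0,"ry":0.0,"rz":0.0,"fingers":0.7},
    {"dx":0.0003,"dy":0.0,"dz":-0.1,"rx":0.0,"ry":0.0,"rz":0.0,"fingers":0.8},
    {"dx":0.0003,"dy":0.0,"dz":-0.14,"rx":0.0,"ry":0.0,"rz":0.0,"fingers":0.8},
    {"dx":0.0003,"dy":0.0,"dz":-0.15,"rx":0.0,"ry":0.0,"rz":0.0,"fingers":0.8},
  ],
  squeeze=60,
)

```text
clock: 25.75
ee_pos: [0.5296, -0.1158, 0.2108]
eef_rot: [[0.024, 1.0, 0.005], [1.0, -0.024, -0.001], [-0.001, 0.005, -1.0]]
contact_force: [-0.6, 0.7, -1.0]
grip_width: 0.0683
```

```bash
python3 look.py | grep -v -e wrist -e yellow; python3 - <<'E'
import cv2
cv2.imwrite('pics/c5.png',cv2.resize(cv2.imread('/tmp/side.png')[130:350,130:430],(800,586)))
E
```

```text
[ 0.5296 -0.1158  0.2108] 25.75 [-0.6051  0.686  -1.0463]
scene red 183 [ 0.5202 -0.1306  0.0456] [ 0.5426 -0.1043  0.0875] top [ 0.5315 -0.1168] [0.0221 0.025 ] 2.6
scene blue 157 [ 0.5215 -0.0955  0.0845] [ 0.5434 -0.0504  0.0996] top [ 0.5329 -0.0729] [0.0452 0.0214] 88.1
scene blue 263 [ 0.5071 -0.0343  0.0351] [0.5564 0.0127 0.0422] top [ 0.5317 -0.0108] [0.0465 0.0484] 87.1
scene orange 52 [0.5966 0.1497 0.0782] [0.6136 0.1676 0.091 ] top [0.6067 0.1607] [0.011  0.0197] 33.6
scene orange 54 [0.5932 0.2879 0.075 ] [0.6082 0.3054 0.0897] top [0.602  0.2982] [0.0108 0.0186] 24.8
side red 462 [ 0.5183 -0.1307  0.0375] [ 0.5396 -0.1049  0.09  ] top [ 0.5293 -0.1183] [0.0242 0.0206] 89.9
side blue 296 [ 0.5199 -0.0966  0.0833] [ 0.5415 -0.0507  0.1001] top [ 0.5308 -0.0735] [0.0457 0.0207] 87.9
side blue 354 [ 0.5062 -0.0329  0.036 ] [0.5572 0.02   0.0418] top [ 0.5316 -0.0067] [0.0528 0.0499] 87.7
side blue 16 [ 0.518  -0.0988  0.032 ] [ 0.532  -0.0953  0.0373] top [ 0.5249 -0.097 ] [0.0032 0.0139] 84.8
side orange 53 [0.5842 0.2844 0.0782] [0.6016 0.3023 0.0927] top [0.5902 0.2903] [0.012 0.02 ] 50.1
side orange 64 [0.5906 0.1451 0.0782] [0.6108 0.1637 0.0922] top [0.5979 0.1525] [0.0129 0.0201] 53.3
```

View pics/c5.png

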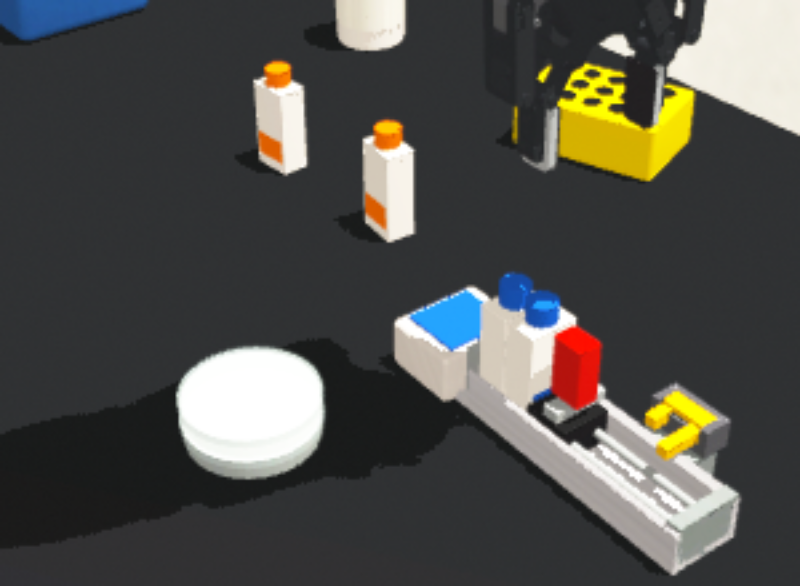

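Both blue cartridges stand upright against each other and the gate, with caps at (515,290) and (542,308). The follower is behind them with its knob at (577,365), the gripper is clear, and the orange cartridges and dishes are undisturbed.

```bash
python3 -c "from bench import sign_off; print(sign_off())"
```

```text
the job is handed in; nothing more can be done
None
```

Both blue-capped cartridges are loaded and the job is handed in, at about 26 s of the 72 s allowed.

- **Catch:** I pulled the follower back until I felt the catch, and pressed it about 3 N beyond the spring (about 1 mm of buffer). I slid the knob across, let it rest on the keeper and released it. The cameras showed it stayed parked while I loaded.
- **Cartridges and follower:** I stood both cartridges in the track, then freed the knob and held it while the follower closed at 0.04 m/s or less. It came to rest at the predicted travel of about 0.044 m, and its load moved from the hand to the cartridges.
- **Last checks:** The pictures show both cartridges upright and touching at the gate, and the follower against them. The orange-capped cartridges and the dishes are where they were, and the gripper is 15 cm clear. No check failed. The two fixed cameras differ by 1–2 mm, within their calibration.

My first two move calls were refused because rows need every field filled in; nothing moved.

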